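# Free a jammed paint pan from the dispenser with the hooked pick

## Task

The red paint pan is jammed in the middle lane of the white pan dispenser, behind the little staggered stops under the clear cover. Take the hooked pick from its wooden stand, reach its hook into the lane and drag the pan out, working it from side to side past the stops, until the whole pan lies upright in the open tray in front; then hang the pick back on its stand and let go. Do not disturb the water cup, the palette or the ink bottle.

Things in the scene. Friction and masses are not known exactly. Their poses are not given: they have to be found in the camera images.
- dispenser: Fixed white pan dispenser, 132 mm wide, three lanes under one clear cover; only the middle lane is worked, the neighbours' pans stay. Origin at table height under the middle of that lane's mouth (cover's front edge); +x runs into the lane, y across, z up. Lane 36 mm wide, 115 mm long, back closed; its floor at z = 6 mm, the cover's underside at 42 mm, top at 45 mm.
- stops (a point): Point on the middle lane's centre line, on its floor, 24.5 mm in from the mouth, midway between two fixed orange stops, 9 mm tall and 6 mm thick along the lane, centred 8 and 41 mm in from the mouth. One fills the lane's left 12 mm (+y of the dispenser), the other its right 12 mm; which is the inner one changes from run to run: see or feel. Each leaves a 24 mm gap.
- tray (a point): Middle of the open tray in front of the mouth, on its floor (z = 6 mm). The tray goes on level from the lane's floor, from the mouth 71 mm outward (dispenser -x), 124 mm wide inside, open above, with a rim up to z = 12 mm.
- pan: The jammed paint pan: open white plastic tub, red inside, 22 mm (x, along the lane) x 20 mm (y) x 12 mm high; walls 2.5 mm, floor 3 mm, so the hollow is 17 x 15 mm and 9 mm deep. Origin: centre of its underside. About 30 g, loose, upright on the lane's floor behind the inner stop, near the lane's middle: a straight pull catches on the stop.
- pick: Hooked pick hanging upright, 120 g. Blue handle 30 (x) x 28 (y) x 50 mm high; origin: centre of the handle's underside, z up. A 6 mm steel shaft goes 55 mm down from there to the axis of a 5 mm foot that runs 75 mm along +x; at its end a 5 mm pin points down, reaching 12.5 mm below the foot's axis.
- pick_tip (a point): Lower end of the pick's pin: at (75, 0, -67.5) mm in the pick's frame.
- stand: Fixed wooden stand of the pick: base 60 x 50 x 6 mm and two upright plates along x, 60 mm long, 10 mm thick, 14 mm apart, top at z = 78 mm. Origin: centre of the underside. The handle rests on the plates, shaft and foot hang in the gap, foot along the stand's +x and out beyond it. The pick goes straight up out of the gap and straight down into it.
- water_cup: White ceramic cup, 64 mm wide, 75 mm high, origin under its centre; leave alone.
- palette: White flower-shaped ceramic palette, 118 mm across, 12 mm high, origin under its centre; leave alone.
- ink_bottle: Amber ink bottle, 40 mm wide, 70 mm high, origin under its centre; leave alone.
Not all that is in view belongs to the job. Of the things like the pick, leave any that is pink or yellow; of the rest the larger one is meant.

How it is judged:
By the outcome, as a careful person would: the job done as asked, in the order asked, and still so for the second after the job is handed in, with the robot touching nothing.
It also fails if it takes over 72 s, if anything falls off the work surface, if the arm or the gripper's body presses on something with over 40 N, if the wrist force passes 120 N, or if a joint passes its speed limit or range.

## Robot

A 6-joint arm with a two-finger parallel gripper is mounted at the origin on the work surface. World frame = base frame: x ahead of the robot, y to its left, z up, the work surface at z = 0. Lengths are in m, angles in degrees, forces in N, time in s.
With the tool pointing down it reaches from about 0.3 to 0.75 m from the base axis. Payload 8.5 kg.
Tool frame: the origin (TCP) lies on the centre line of the jaws, within the pads' length; the fingertips stand 14 mm ahead of it and the grasp point (between the pads) lies 5 mm behind it; z points along the fingers, x is the direction in which the jaws open and shut, and the axes are right-handed (so a half turn about z gives the same grasp; the last joint's range is limited). The gripper opens to 85 mm and grips with 20 to 120 N. Pads are 22 mm wide; open, the fingers measure 114 mm over their backs; the gripper's body (76 mm by 85 mm) begins 54 mm behind the grasp point. The pads swing forward as they close: fully open they stand 13 mm farther back than shut.
Start: joints at [-86.591, 21.807, 74.336, -0, 83.858, -12.336], TCP at [0.149, -0.529, 0.245] pointing down, gripper open.
Joint ranges: [-178.18, 178.18], [-50.72, 133.34], [12.68, 142.11], [-81.47, 261.47], [9.98, 163.14], [-165.26, 165.26]. Speed limits (degrees/s): [136.94, 136.94, 180, 180, 180, 180].

## Interface

Orientations are given as a 3x3 rotation matrix whose columns are the frame's x, y, z axes.
In Python, from rig import * gives the robot as it stands.
- The arm moves only by the shell command python3 -m crank 'ROWS' [FORCE]. ROWS is JSON, one flat list of numbers, 7 for each row, row after row: the turn, a rotation vector about the world's x, y, z in rad, then the shift along the world's x, y, z in m, then the opening in per cent of the stroke, from 0 (shut) to 100 (fully open). A call has 1 to 20 rows; each row shifts and turns the commanded pose from where the row before left it; what a row does not reach is not made up. A row lasts 1/10 s, in which the tool goes at most 50 mm and 8.59 degrees, less where a joint would pass 70% of its speed; a pose out of reach is approached as far as the arm can. A call is refused whole if a number of a shift passes 0.05 or a number of a turn 0.15, either way. A call with a gripper value outside its range is refused whole. The fingers move at their own pace and stop on an object; FORCE is the grip in N (left out, the last holds). Time passes only in rows, so rows that do not move let the fingers close. It gives the time, the measured TCP pose, the force and the opening at its end, in the units of the state.
- observe(): the state, without advancing time (a new reading comes with each control period).
- get_image(name): name is "side" or "top" or "wrist"; returns a dict with "frame" (384x512x3 uint8, red, green, blue), "fov_y" (degrees; the focal length in pixels is half the picture's height over the tangent of half this angle, whatever the lens; pixels are square), "cx", "cy" (the principal point, pixels), "world_to_cam" (4x4, takes a point from world to camera coordinates). Camera axes: x right, y up, looking along -z (the intrinsics and any distortion apply to the point x, -y, -z); pixel columns grow to the right and rows downward; lengths in m; the calibration is good to about 2 mm. A picture is of the moment at which its call begins. There is no depth.
- close_job(): hands the job in, once; it reports no verdict.
The state is a dict: "time_s": time; "q": joint angles; "qvel": joint speeds; "joint_efforts": joint torques, N m; "position": TCP position; "tool_rot": TCP orientation; "ft_force": force on the tool from outside, world axes, zero at the start; "wrist_torque": the same for the moment, N m; "grip_width": finger opening in m.
Only numpy, scipy, OpenCV 4.12 (cv2) and the standard library are available. Lean on these libraries where they do the work, as an engineer would, in place of code of your own. Each camera call takes 0.05 s, during which the arm holds its last target. There are 200 camera calls.

## Working session

There is one attempt and no reset: what is moved stays moved. The work goes in short steps, Python scripts to look and compute and a shell command to move; the robot and the scene stay as the last step left them, time stands still between calls to the robot, and variables do not carry over. Pictures are saved under pics/ and viewed, about 8 in all and at most 12, crops included, and the job is handed in when it is done.

```bash
mkdir -p pics; ls
cat > h.py <<'E'
from rig import *
import numpy as np, cv2
def snap(n,f):
    im=get_image(n); cv2.imwrite('pics/'+f+'.png',im['frame'][:,:,::-1]); 
    np.savez('pics/'+f+'.npz',**{k:np.array(v) for k,v in im.items()}); return im
def load(f): return dict(np.load('pics/'+f+'.npz',allow_pickle=True))
def K(im):
    h=im['frame'].shape[0]; F=h/2/np.tan(np.radians(float(im['fov_y']))/2); return F,float(im['cx']),float(im['cy'])
def pix2w(im,u,v,z):
    F,cx,cy=K(im); d=np.array([(u-cx)/F,-(v-cy)/F,-1]); W=np.array(im['world_to_cam']); R=W[:3,:3]; c=-R.T@W[:3,3]; d=R.T@d
    return c+d*(z-c[2])/d[2]
def w2pix(im,p):
    F,cx,cy=K(im); W=np.array(im['world_to_cam']); q=W[:3,:3]@np.array(p)+W[:3,3]
    return np.array([cx+F*q[0]/-q[2],cy-F*q[1]/-q[2]])
E
python3 - <<'E'
from h import *
a=snap('top','t0');b=snap('side','s0')
for i in (a,b): print({k:v for k,v in i.items() if k!='frame'})
cv2.imwrite('pics/ts0.png',cv2.resize(a['frame'][:,:,::-1],(800,600),interpolation=cv2.INTER_CUBIC))
print(observe())
E
```

```text
pics
{'fov_y': 44.41889980389598, 'cx': 254.7356059688203, 'cy': 194.12931950665765, 'world_to_cam': array([[-0.00409655, -0.99998175, -0.00444123, -0.08148605],
       [ 0.9984432 , -0.00433723,  0.05560904, -0.57411382],
       [-0.05562729, -0.00420651,  0.99844274, -1.18748941],
       [ 0.        ,  0.        ,  0.        ,  1.        ]])}
{'fov_y': 45.12124846715598, 'cx': 258.41643556146295, 'cy': 188.9902729960885, 'world_to_cam': array([[ 0.99537047, -0.09440922, -0.01801487, -0.56163057],
       [ 0.06638051,  0.53972184,  0.83922224, -0.04614682],
       [-0.0695073 , -0.83653287,  0.54349011, -1.03598043],
       [ 0.        ,  0.        ,  0.        ,  1.        ]])}
{'time_s': 0.1, 'q': array([-8.65876260e+01,  2.18368694e+01,  7.43782841e+01, -5.89112557e-04,
        8.38580517e+01, -1.23350938e+01]), 'qvel': array([ 0.08792063, -0.10153748, -0.12052322, -0.00288506,  0.01820749,
       -0.03976227]), 'joint_efforts': array([ 4.09944478e-03, -4.49218547e+01, -2.31652880e+01, -2.15010045e-04,
        3.71060873e-03,  1.68565441e-05]), 'position': array([ 0.14925596, -0.52911264,  0.24478847]), 'tool_rot': array([[ 2.71398925e-01, -9.62466943e-01, -8.62542859e-05],
       [-9.62466135e-01, -2.71398811e-01,  1.27479712e-03],
       [-1.25035940e-03, -2.62961740e-04, -9.99999184e-01]]), 'ft_force': array([ 0.78313428,  0.12278292, -0.04487128]), 'wrist_torque': array([ 0.00087318,  0.00140221, -0.00433198]), 'grip_width': 0.08506736048184557}
```

View pics/ts0.png

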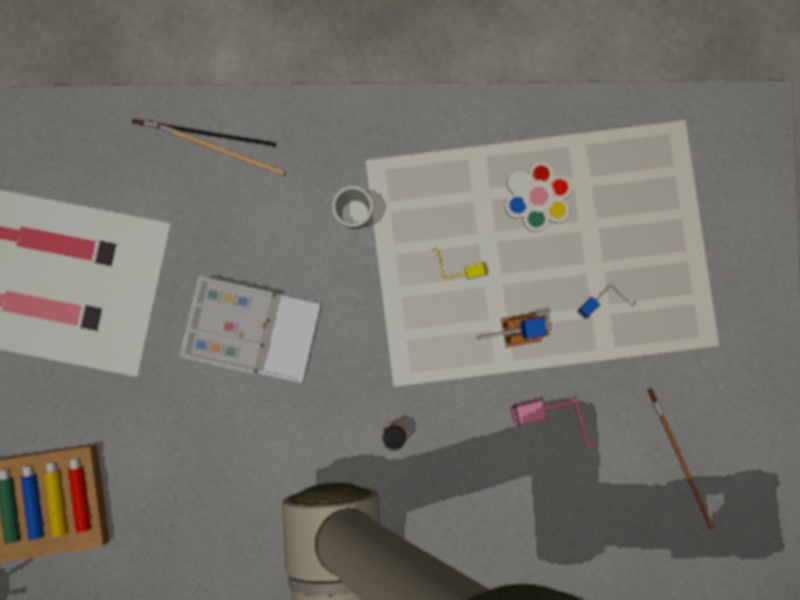

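View pics/s0.png

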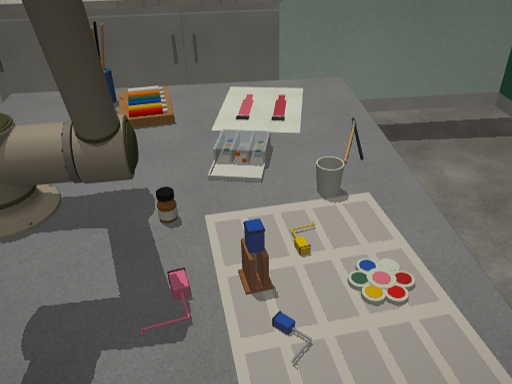

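The top view shows these candidates for the pick (800x600 pixels):
- Blue pick in the stand at (534,327), the larger of the two blues.
- Small blue pick lying down at (590,307).
- Yellow pick at (476,270).
- Pink pick at (528,412).

I choose the one in the stand. The dispenser is at (250,330) with its mouth facing image right. Next I crop both closely.

```bash
python3 - <<'E'
from h import *
a=load('t0')['frame'][:,:,::-1]
c1=cv2.resize(a[168:252,108:212],None,fx=5.5,fy=5.5,interpolation=cv2.INTER_CUBIC)
c2=cv2.resize(a[184:240,295:390],None,fx=6,fy=6,interpolation=cv2.INTER_CUBIC)
o=np.zeros((462+0,572,3),np.uint8);o[:]=c1[:462,:572];
cv2.imwrite('pics/cr1.png',o); cv2.imwrite('pics/cr2.png',c2)
w=max(o.shape[1],c2.shape[1]);
E
python3 - <<'E'
from h import *
# stack side by side small
a=cv2.imread('pics/cr1.png');b=cv2.imread('pics/cr2.png')
b=cv2.resize(b,None,fx=.4,fy=.4)
o=np.zeros((600,800,3),np.uint8);o[:462,:572]=a;o[464:464+b.shape[0],:b.shape[1]]=b
cv2.imwrite('pics/cr.png',o)
E
```

```text
(no output)
```

View pics/cr.png

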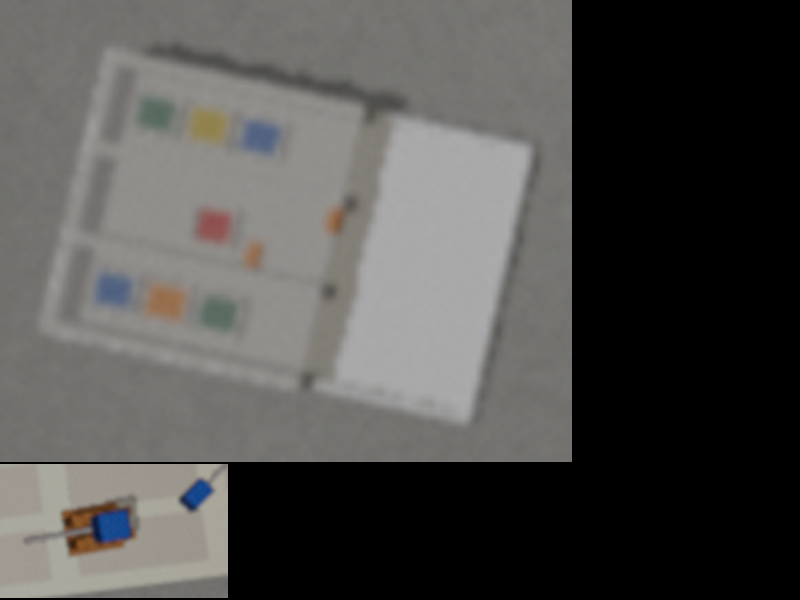

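Run:
```python
from h import *
a=load('t0')
f=lambda u,v,z,n:print(n,pix2w(a,108+(u+.5)/5.5-.5,168+(v+.5)/5.5-.5,z).round(4))
f(108,50,.045,'backR');f(42,335,.045,'backL');f(535,145,.012,'trayR');f(470,422,.012,'trayL')
for z in (.042,): 
  for u,v in((373,112),(350,203),(328,290),(306,381)): f(u,v,z,'post')
f(336,220,.015,'stopout');f(254,255,.015,'stopin');f(214,226,.009,'pan');
f(214,226,.018,'panrim')
g=lambda u,v,z,n:print(n,pix2w(a,295+(u/2.4),184+(v-464)/2.4,z).round(4))
g(112,526,.128,'handle');g(27,541,.02,'tip');g(98,530,.078,'standmid')
for p in((96,513),(127,509),(131,540),(99,545)): g(*p,.128,'hc')
for p in((63,512),(133,500),(137,545),(68,555)): g(*p,.078,'sc')
```

```text
backR [0.6173 0.2352 0.045 ]
backL [0.4879 0.2637 0.045 ]
trayR [0.575  0.0442 0.012 ]
trayL [0.4463 0.0741 0.012 ]
post [0.5887 0.1148 0.042 ]
post [0.5472 0.125  0.042 ]
post [0.5078 0.1348 0.042 ]
post [0.4666 0.1445 0.042 ]
stopout [0.5403 0.1364 0.015 ]
stopin [0.5242 0.1745 0.015 ]
pan [0.5379 0.1946 0.009 ]
panrim [0.5376 0.1925 0.018 ]
handle [ 0.5303 -0.2854  0.128 ]
tip [ 0.5171 -0.2146  0.02  ]
standmid [ 0.5274 -0.2802  0.078 ]
hc [ 0.5429 -0.2701  0.128 ]
hc [ 0.5466 -0.3     0.128 ]
hc [ 0.5167 -0.3034  0.128 ]
hc [ 0.512  -0.2726  0.128 ]
sc [ 0.5457 -0.2452  0.078 ]
sc [ 0.5575 -0.3159  0.078 ]
sc [ 0.5121 -0.3193  0.078 ]
sc [ 0.5023 -0.2497  0.078 ]
```

Readings agree with the given sizes: dispenser 132 mm wide, stops within about 1 mm of model, yaw about 77.6°, mouth at (0.527,0.132). The inner stop is on the left (+y), the outer on the right. The pan centre is about 62 mm in. The pick handle is at (0.530,-0.286) with yaw about 100°. I move above it.

```bash
python3 -m crank '[0,0,-0.05,0.02,0.013,0,100, 0,0,-0.05,0.033,0.021,0,100, 0,0,0,0.033,0.021,0,100, 0,0,0,0.033,0.021,0,100, 0,0,0,0.033,0.021,0,100, 0,0,0,0.033,0.021,0,100, 0,0,0,0.033,0.021,0,100, 0,0,0,0.033,0.021,0,100, 0,0,0,0.033,0.021,0,100, 0,0,0,0.033,0.021,0,100, 0,0,0,0.033,0.021,0,100, 0,0,0,0.031,0.02,0,100, 0,0,0,0,0,0,100, 0,0,0,0,0,0,100]' 40
python3 - <<'E'
from h import *
a=snap('wrist','w1'); print(a['fov_y'],a['world_to_cam']); b=snap('side','s1')
o=np.zeros((384,1024,3),np.uint8);o[:,:512]=a['frame'];o[:,512:]=b['frame']
o=cv2.resize(o,(800,300));cv2.imwrite('pics/w1x.png',cv2.resize(a['frame'],(800,600))[:,:,::-1])
s=observe();print(s['position'],s['tool_rot'],s['ft_force'])
E
```

```text
time_s: 1.5
position: [0.5304, -0.2859, 0.2447]
tool_rot: [[0.175, -0.985, -0.001], [-0.985, -0.175, 0.0], [-0.001, 0.001, -1.0]]
ft_force: [-0.3, 0.3, -0.3]
grip_width: 0.0855
58.919351153142124 [[ 0.17616957 -0.98435897 -0.00130429 -0.37556099]
 [ 0.92968787  0.16682029 -0.32840746 -0.40342362]
 [ 0.32348841  0.05664282  0.94453525 -0.53714345]
 [ 0.          0.          0.          1.        ]]
[ 0.52954909 -0.2868546   0.24511844] [[ 1.73091462e-01 -9.84905533e-01 -6.60486554e-04]
 [-9.84905698e-01 -1.73091640e-01  2.22460110e-04]
 [-3.33426894e-04  6.12011025e-04 -9.99999757e-01]] [0.37805055 0.20611959 0.13387851]
```

View pics/w1x.png

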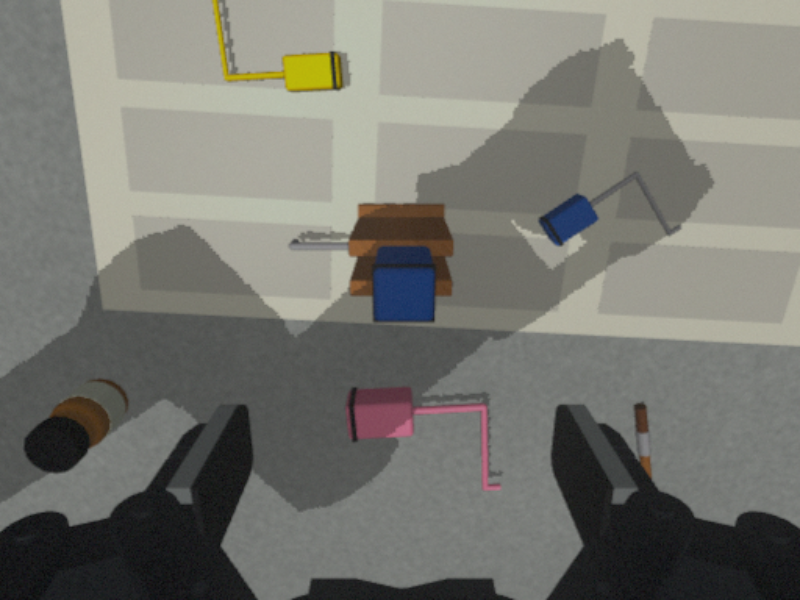

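Run:
```python
from h import *
a=load('w1');W=a['world_to_cam'];print('cam',-W[:3,:3].T@W[:3,3])
f=lambda u,v,z:pix2w(a,u*.64,v*.64,z)
C=np.array([f(*p,.128) for p in((373,265),(435,264),(435,321),(373,321))]);print(C.round(4),C.mean(0))
e=[C[0]-C[1],C[3]-C[2]]
for d in e: print(np.linalg.norm(d),np.degrees(np.arctan2(d[1],d[0])))
print('tip',f(293,244,.023))
S=np.array([f(*p,.078) for p in((350,251),(453,251),(349,294),(452,294),)]);print(S.round(4))
for i,j in((0,1),(2,3)): d=S[i]-S[j];print(np.linalg.norm(d),np.degrees(np.arctan2(d[1],d[0])))
```

```text
cam [ 0.61498014 -0.27196227  0.37437375]
[[ 0.5451 -0.2703  0.128 ]
 [ 0.5508 -0.2995  0.128 ]
 [ 0.522  -0.3053  0.128 ]
 [ 0.5165 -0.2749  0.128 ]] [ 0.53362018 -0.28750817  0.128     ]
0.029784691956784782 101.12431282767146
0.030898960590467567 100.17628108741388
tip [ 0.52028437 -0.21399184  0.023     ]
[[ 0.5368 -0.2557  0.078 ]
 [ 0.5472 -0.3138  0.078 ]
 [ 0.5109 -0.2589  0.078 ]
 [ 0.5217 -0.3186  0.078 ]]
0.05900655136178045 100.16541752194281
0.06066273011130479 100.17197326743774
```

```bash
python3 -m crank '[0,0,0,0.002,0,-0.03,100, 0,0,0,0,0,-0.04,100, 0,0,0,0,0,-0.04,100, 0,0,0,0,0,-0.025,100, 0,0,0,0,0,-0.012,100, 0,0,0,0,0,0,60, 0,0,0,0,0,0,30, 0,0,0,0,0,0,0, 0,0,0,0,0,0,0, 0,0,0,0,0,0,0, 0,0,0,0,0,0,0, 0,0,0,0,0,0,0]' 60
```

```text
time_s: 2.8
position: [0.5327, -0.2867, 0.0998]
tool_rot: [[0.174, -0.985, 0.002], [-0.985, -0.174, -0.002], [0.002, -0.002, -1.0]]
ft_force: [-0.5, -0.0, 6.4]
grip_width: 0.0296
```

```bash
python3 -m crank '[0,0,0,0,0,0.01,0, 0,0,0,0,0,0.025,0, 0,0,0,0,0,0.03,0, 0,0,0,0,0,0.03,0, 0,0,0,0,0.015,0.005,0, 0,0,-0.04,-0.003,0.031,0,0, 0,0,-0.044,-0.003,0.036,0,0, 0,0,-0.044,-0.003,0.036,0,0, 0,0,-0.044,-0.003,0.036,0,0, 0,0,-0.044,-0.003,0.036,0,0, 0,0,-0.044,-0.003,0.036,0,0, 0,0,-0.044,-0.003,0.036,0,0, 0,0,-0.044,-0.003,0.03,0,0, 0,0,-0.046,-0.003,0.024,0,0, 0,0,0,-0.001,0,0,0, 0,0,0,0,0,0,0, 0,0,0,0,0,0,0]' 60
python3 - <<'E'
from h import *
a=snap('wrist','w2');b=snap('side','s2');c=snap('top','t2');s=observe();print(s['position'],s['tool_rot'].round(3).tolist(),s['ft_force'],s['grip_width'])
cv2.imwrite('pics/w2x.png',cv2.resize(a['frame'],(800,600))[:,:,::-1])
E
```

```text
time_s: 4.5
position: [0.5041, 0.0292, 0.198]
tool_rot: [[-0.217, -0.976, -0.001], [-0.976, 0.217, -0.0], [0.0, 0.001, -1.0]]
ft_force: [0.3, -0.1, -0.5]
grip_width: 0.0297
[0.50428921 0.02891554 0.19816369] [[-0.218, -0.976, -0.0], [-0.976, 0.218, -0.0], [0.0, 0.0, -1.0]] [-0.3965827   0.02819538 -1.48419781] 0.02953612158670636
```

View pics/w2x.png

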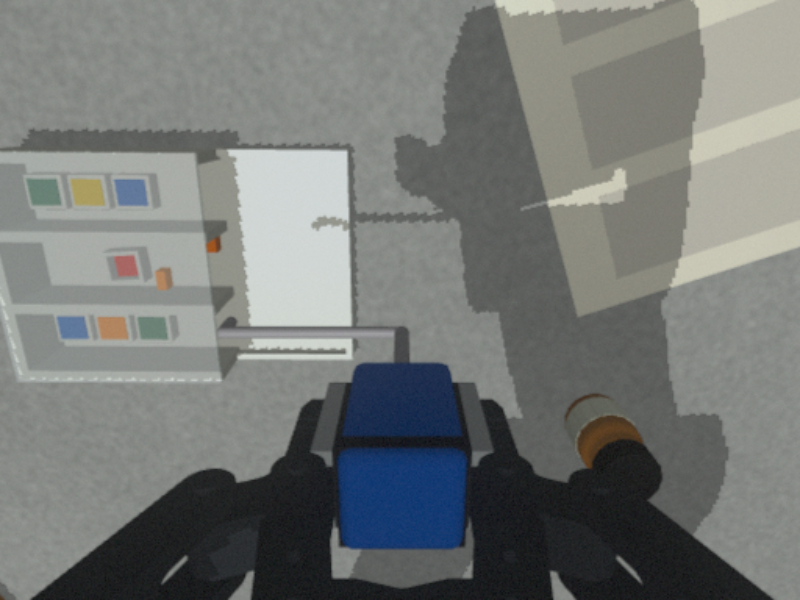

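```bash
python3 - <<'E'
from h import *
a=load('w2');f=lambda u,v,z:pix2w(a,u*.64,v*.64,z)
M=np.array([.5269,.1318]);xd=np.array([.215,.9766]);xd/=np.linalg.norm(xd);yd=np.array([-xd[1],xd[0]])
def d(n,u,v,z):
    p=f(u,v,z);r=p[:2]-M;print(n,p.round(4),'disp',(1e3*r@xd).round(1),(1e3*r@yd).round(1))
d('trayR',350,148,.012);d('trayL',353,358,.012);d('cover fR',197,153,.045);d('cover fL',221,380,.045);d('back L',20,380,.045)
d('stopO top',213,244,.015);d('stopI',163,275,.015)
d('hollow',126,265,.009)
for n,u,v in(('pr',106,251),('pr',143,249),('pr',150,279),('pr',110,281)): d(n,u,v,.018)
d('foot axis near end',224,332,.1214);d('corner',402,331,.1214)
P=observe();t=P['position'];print('expected pin at foot axis',w2pix(a,[*(t[:2]+.075*xd),.1214])/.64,w2pix(a,[*(t[:2]+.075*xd),.1089])/.64,w2pix(a,[*t[:2],.1214])/.64)
E
python3 - <<'E'
from h import *
a=load('w2')['frame'][:,:,::-1]
cv2.imwrite('pics/w2c.png',cv2.resize(a[90:250,0:270],None,fx=2.9,fy=2.9,interpolation=cv2.INTER_CUBIC))
E
```

```text
trayR [0.5764 0.0428 0.012 ] disp -76.3 -67.5
trayL [0.4476 0.0737 0.012 ] disp -73.8 65.0
cover fR [0.5923 0.1168 0.045 ] disp -0.6 -67.1
cover fL [0.4653 0.1473 0.045 ] disp 1.9 63.5
back L [0.4911 0.2641 0.045 ] disp 121.6 63.4
stopO top [0.5404 0.1368 0.015 ] disp 7.8 -12.1
stopI [0.5286 0.1732 0.015 ] disp 40.8 7.3
hollow [0.5385 0.1964 0.009 ] disp 65.6 2.5
pr [0.5507 0.1995 0.018 ] disp 71.3 -8.7
pr [0.547  0.1774 0.018 ] disp 48.9 -9.9
pr [0.5285 0.1803 0.018 ] disp 47.7 8.9
pr [0.5325 0.2046 0.018 ] disp 72.3 10.1
foot axis near end [0.5196 0.1016 0.1214] disp -31.1 0.6
corner [0.5039 0.0284 0.1214] disp -105.9 0.3
expected pin at foot axis [222.08869979 330.54052895] [231.11291438 319.66732473] [400.62158568 330.31337627]
```

View pics/w2c.png

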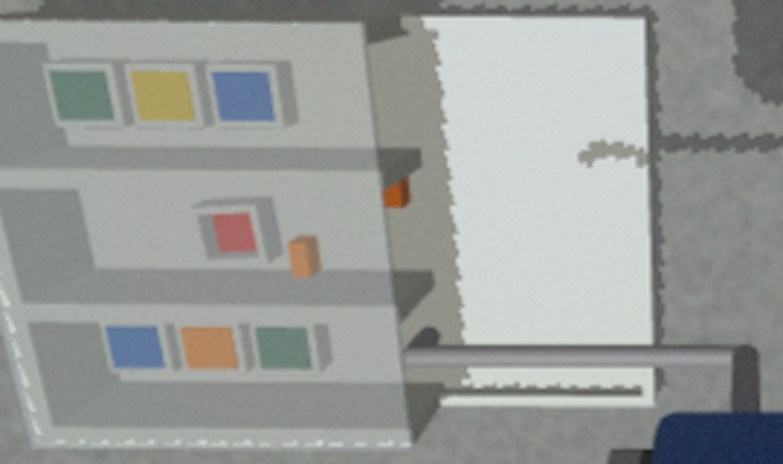

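The view confirms it. The pan sits at about x=61, y=+1 in the lane. The inner stop at (163,270) is on the left (+y), the outer at (213,244) on the right. The pick tip's pixel matches the prediction. I lower the pick and reach in above the pan's rim, with the tip at z=23 mm.

```bash
python3 -m crank '[0,0,0,0,0,-0.03,0, 0,0,0,0,0,-0.03,0, 0,0,0,0,0,-0.018,0, 0,0,0,0,0,-0.008,0, 0,0,0,0,0,0,0, 0,0,0,0.0022,0.0098,0,0, 0,0,0,0.0032,0.0146,0,0, 0,0,0,0.0032,0.0146,0,0, 0,0,0,0.0032,0.0146,0,0, 0,0,0,0.0032,0.0146,0,0, 0,0,0,0.0032,0.0146,0,0, 0,0,0,0.0013,0.006,0,0, 0,0,0,0,0,0,0, 0,0,0,0,0,0,0]' 60
python3 - <<'E'
from h import *
a=snap('wrist','w3');b=snap('side','s3');c=snap('top','t3');s=observe();t=s['position'];print(t,s['ft_force'],s['grip_width'])
xd=np.array([.2166,.9763]);yd=np.array([-xd[1],xd[0]]);r=t[:2]+.075*xd-[.5269,.1318];print('tip disp',r@xd,r@yd,t[2]-.0893)
A=cv2.resize(a['frame'][100:240,20:280],(798,430),interpolation=cv2.INTER_CUBIC)[:,:,::-1]
cv2.imwrite('pics/w3x.png',A)
E
```

```text
time_s: 6.05
position: [0.5237, 0.1183, 0.1122]
tool_rot: [[-0.217, -0.976, -0.0], [-0.976, 0.217, -0.0], [0.0, 0.0, -1.0]]
ft_force: [-1.0, -0.2, -1.2]
grip_width: 0.0296
[0.5236937  0.11795745 0.11230617] [-0.0303372  -0.01417708 -0.79268066] 0.02937959294599861
tip disp 0.060796829744062884 0.00013201396662176554 0.023006170690411623
```

View pics/w3x.png

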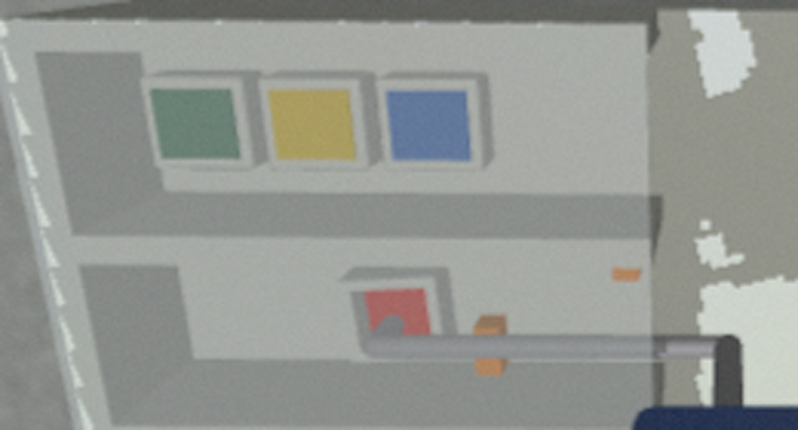

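Run:
```python
from h import *
a=load('w3');f=lambda u,v,z:pix2w(a,20+(u+.5)/3.069-.5,100+(v+.5)/3.071-.5,z)
xd=np.array([.2166,.9763]);yd=np.array([-xd[1],xd[0]])
def d(n,u,v,z):
    r=f(u,v,z)[:2]-[.5269,.1318];print(n,(1e3*r@xd).round(1),(1e3*r@yd).round(1))
d('rim back right',349,283,.018);d('rim front right',435,277,.018);d('rim front left-ish',442,335,.018)
d('floor red back right',366,292,.009);d('floor front right',428,288,.009)
d('pin tip',390,324,.023);d('footend',366,345,.0355)
d('stopI top rt',476,318,.015);d('stopI top rt f',507,317,.015)
d('stopO top left',640,281,.015);d('stopO',613,281,.015)
d('lane R wall bottom, x~50',490,265,.006) if 0 else None
d('divider top left edge',650,240,.042);d('div right',650,195,.042)
d('back floor corner R',194,358,.006);d('backwall',178,266,.042)
```

```text
rim back right 71.8 -7.5
rim front right 52.1 -8.9
rim front left-ish 51.8 5.2
floor red back right 71.5 -2.1
floor front right 56.7 -3.1
pin tip 61.8 0.5
footend 63.1 0.4
stopI top rt 44.4 2.2
stopI top rt f 37.1 1.9
stopO top left 5.9 -7.0
stopO 12.1 -6.9
divider top left edge 1.2 -25.0
div right 1.0 -34.3
back floor corner R 116.9 16.2
backwall 96.7 -19.5
```

Pan centre is about (62, 1.5) and the tip about (61.3, 0.3), well within the hollow. I dip in.

```bash
python3 -m crank '[0,0,0,0,0,-0.004,0, 0,0,0,0,0,-0.004,0, 0,0,0,0,0,-0.003,0, 0,0,0,0,0,0,0, 0,0,0,0,0,0,0]' 60
python3 -m crank '[0,0,0,0.002,-0.0004,0,0, 0,0,0,0.002,-0.0004,0,0, 0,0,0,0.002,-0.0004,0,0, 0,0,0,0.002,-0.0004,0,0, 0,0,0,0.002,-0.0004,0,0, 0,0,0,0,0,0,0, 0,0,0,0,0,0,0]' 60
cat >> h.py <<'E'
xd=np.array([.2166,.9763]);yd=np.array([-xd[1],xd[0]])
def st():
    s=observe();t=s['position'];f=s['ft_force'];r=t[:2]+.075*xd-[.5269,.1318];print('tip disp mm',(1e3*np.array([r@xd,r@yd,t[2]-.0893])).round(1),'F disp',(f[:2]@xd).round(1),(f[:2]@yd).round(1),f[2].round(1),s['grip_width'].round(4),s['time_s'])
E
python3 - <<'E'
from h import *
st();a=snap('wrist','w4')
E
```

```text
time_s: 6.7
position: [0.5237, 0.1184, 0.1012]
tool_rot: [[-0.217, -0.976, -0.0], [-0.976, 0.217, 0.0], [0.0, 0.0, -1.0]]
ft_force: [0.7, 0.4, -2.0]
grip_width: 0.0295
time_s: 7.4
position: [0.5338, 0.1164, 0.1013]
tool_rot: [[-0.218, -0.976, 0.0], [-0.976, 0.218, -0.0], [0.0, -0.0, -1.0]]
ft_force: [-0.1, 0.1, -1.1]
grip_width: 0.0291Traceback (most recent call last):
  File "<stdin>", line 2, in <module>
  File "h.py", line 17, in st
    s=observe();t=s['position'];f=s['ft_force'];r=t[:2]+.075*xd-[.5269,.1318];print('tip disp mm',(1e3*np.array([r@xd,r@yd,t[2]-.0893])).round(1),'F disp',(f[:2]@xd).round(1),(f[:2]@yd).round(1),f[2].round(1),s['grip_width'].round(4),s['time_s'])
                                                                                                                                                                                                                 ^^^^^^^^^^^^^^^^^^^^^
AttributeError: 'float' object has no attribute 'round'
```

```bash
sed -i "s/s\['grip_width'\].round(4)/round(s['grip_width'],4)/" h.py
python3 -m crank '[0,0,0,0.001,-0.0002,0,0, 0,0,0,0.001,-0.0002,0,0, 0,0,0,0.001,-0.0002,0,0, 0,0,0,0,0,0,0]' 60
python3 - <<'E'
from h import *
st();a=snap('wrist','w4')
A=cv2.resize(a['frame'][100:240,20:280],(798,430),interpolation=cv2.INTER_CUBIC)[:,:,::-1]
cv2.imwrite('pics/w4x.png',A)
E
```

```text
time_s: 7.8
position: [0.5369, 0.1158, 0.1013]
tool_rot: [[-0.217, -0.976, 0.0], [-0.976, 0.217, -0.0], [0.0, -0.0, -1.0]]
ft_force: [-0.0, 0.1, -0.7]
grip_width: 0.0291
tip disp mm [ 61.6 -13.2  12. ] F disp 0.1 0.0 -0.7 0.0291 7.8
```

View pics/w4x.png

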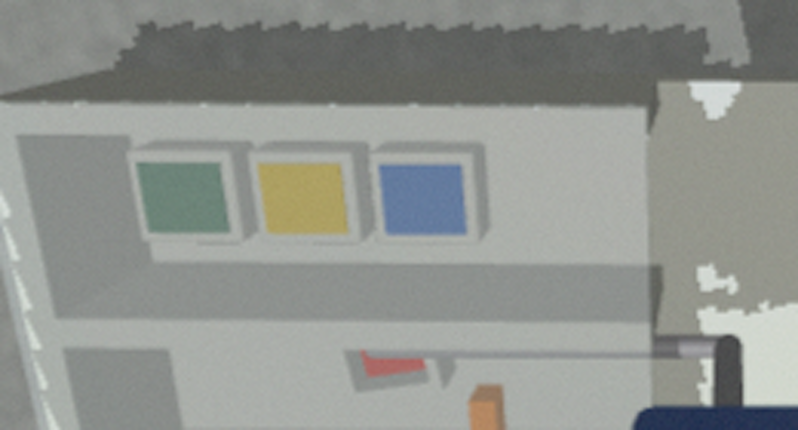

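The hook has pulled the pan to the right wall. Its left rim at about (390,385) is clear of the inner stop's edge at (486,400). I recentre the pin in the hollow and drag.

```bash
python3 -m crank '[0,0,0,-0.0025,0.0005,0,0, 0,0,0,-0.002,0.0005,0,0, 0,0,0,-0.0011,-0.0049,0,0, 0,0,0,-0.0011,-0.0049,0,0, 0,0,0,-0.0011,-0.0049,0,0, 0,0,0,-0.0011,-0.0049,0,0, 0,0,0,0,0,0,0]' 60
python3 -c "from h import *;st()"
python3 -m crank '[0,0,0,-0.0011,-0.0049,0,0, 0,0,0,-0.0011,-0.0049,0,0, 0,0,0,-0.0011,-0.0049,0,0, 0,0,0,-0.0011,-0.0049,0,0, 0,0,0,0,0,0,0]' 60
python3 - <<'E'
from h import *
st();a=snap('wrist','w5')
A=cv2.resize(a['frame'][100:240,60:320],(798,430),interpolation=cv2.INTER_CUBIC)[:,:,::-1]
cv2.imwrite('pics/w5x.png',A)
E
```

```text
time_s: 8.55
position: [0.5278, 0.0965, 0.1014]
tool_rot: [[-0.218, -0.976, -0.0], [-0.976, 0.218, -0.0], [0.0, 0.0, -1.0]]
ft_force: [0.5, 0.6, -1.5]
grip_width: 0.0293
tip disp mm [40.8 -8.5 12.1] F disp 0.6 -0.4 -1.5 0.0293 8.55
time_s: 9.05
position: [0.5234, 0.077, 0.1013]
tool_rot: [[-0.218, -0.976, -0.0], [-0.976, 0.218, -0.0], [0.0, -0.0, -1.0]]
ft_force: [-0.2, 0.1, -0.8]
grip_width: 0.0295
tip disp mm [20.7 -8.4 12. ] F disp 0.1 0.2 -0.8 0.0295 9.05
```

View pics/w5x.png

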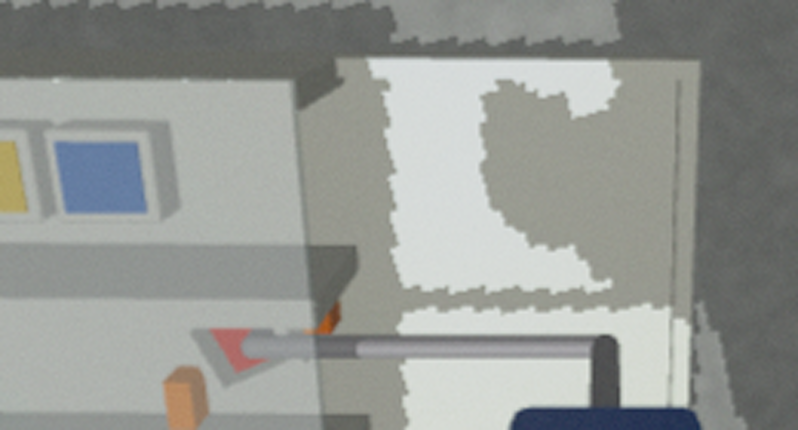

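```bash
python3 - <<'E'
from h import *
a=load('w5');f=lambda u,v,z:pix2w(a,60+(u+.5)/3.069-.5,100+(v+.5)/3.071-.5,z)
def d(n,u,v,z):
    r=f(u,v,z)[:2]-[.5269,.1318];print(n,(1e3*r@xd).round(1),(1e3*r@yd).round(1))
d('pan back right',195,331,.018);d('pan backleft',228,385,.018);d('pan front left',302,354,.018);d('hollow back left',239,370,.018);d('hollow back R',210,333,.018)
d('stopI top',165,377,.015);d('stopI top f',207,377,.015);d('foot end',240,346,.0355)
d('stopO left top corner front',320,334,.015)
E
python3 - <<'E'
from h import *
a=load('w5')['frame'][:,:,::-1]
cv2.imwrite('pics/w5c.png',cv2.resize(a[195:240,105:185],None,fx=9,fy=9,interpolation=cv2.INTER_CUBIC))
E
```

```text
pan back right 35.4 -8.9
pan backleft 29.7 4.1
pan front left 12.4 -3.4
hollow back left 26.8 0.5
hollow back R 32.1 -8.4
stopI top 44.9 3.5
stopI top f 35.4 3.5
foot end 19.2 -12.6
stopO left top corner front 8.8 -6.9
```

View pics/w5c.png

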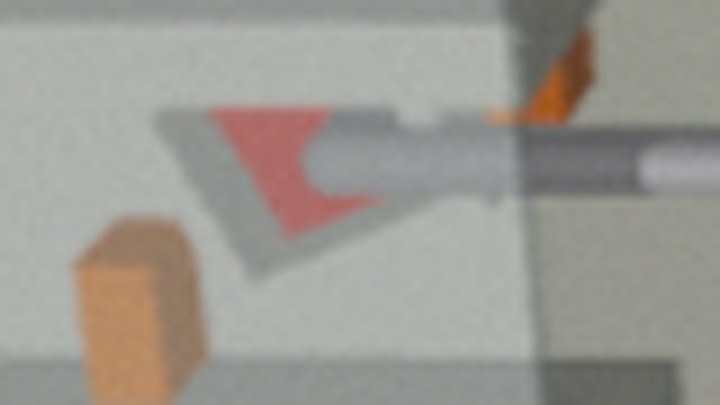

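Run:
```python
from h import *
a=load('w5');f=lambda u,v,z:pix2w(a,105+(u+.5)/9-.5,195+(v+.5)/9-.5,z)
def d(n,u,v,z):
    r=f(u,v,z)[:2]-[.5269,.1318];print(n,(1e3*r@xd).round(1),(1e3*r@yd).round(1))
for z in(.018,.022):
  d('BL',258,280,z);d('BRvis',157,112,z);d('L edge front',440,205,z);d('hollow BL',290,238,z)
d('divider edge',300,108,.042);d('divider edge',300,108,.045);d('div other edge',300,20,.042)
d('stopI top right back',75,264,.015);d('stopI top right front',155,268,.015)
d('foot end',305,160,.0245);d('foot lower edge',450,195,.0245);d('foot upper',450,125,.0245)
for z in(.006,.009):d('floor',290,238,z)
W=a['world_to_cam'];c=-W[:3,:3].T@W[:3,3];r=c[:2]-[.5269,.1318];print('cam',r@xd,r@yd,c[2])
```

```text
BL 30.2 4.6
BRvis 36.1 -9.2
L edge front 15.7 -1.6
hollow BL 27.4 1.1
BL 28.6 2.8
BRvis 34.4 -10.8
L edge front 14.3 -3.4
hollow BL 25.8 -0.7
divider edge 16.3 -19.1
divider edge 15.2 -20.3
div other edge 15.6 -25.3
stopI top right back 45.4 4.6
stopI top right front 39.3 5.0
foot end 23.0 -8.0
foot lower edge 12.7 -5.2
foot upper 12.2 -10.8
floor 32.0 6.5
floor 30.8 5.1
cam -0.054983160934265404 -0.09435349444681962 0.23107873282099087
```

The pan is yawed about 20° behind the inner stop. Its back edge is at x≈31 to 37, so it is between the stops. Pushing it left with the pin near its front half should square it against the left wall.

```bash
python3 -m crank '[0,0,0,-0.0002,-0.001,0,0, 0,0,0,-0.00195,0.00043,0,0, 0,0,0,-0.00195,0.00043,0,0, 0,0,0,-0.00195,0.00043,0,0, 0,0,0,-0.00195,0.00043,0,0, 0,0,0,-0.00195,0.00043,0,0, 0,0,0,-0.00195,0.00043,0,0, 0,0,0,-0.00195,0.00043,0,0, 0,0,0,-0.00195,0.00043,0,0, 0,0,0,0,0,0,0]' 60
python3 -c "from h import *;st()"
python3 -m crank '[0,0,0,-0.001,0.0002,0,0, 0,0,0,-0.001,0.0002,0,0, 0,0,0,0,0,0,0]' 60
python3 -c "from h import *;st();snap('wrist','w6')"
```

```text
time_s: 10.1
position: [0.5074, 0.0801, 0.1013]
tool_rot: [[-0.217, -0.976, -0.0], [-0.976, 0.217, -0.0], [0.0, 0.0, -1.0]]
ft_force: [0.5, -0.4, -0.3]
grip_width: 0.0292
tip disp mm [20.3  7.9 12. ] F disp -0.3 -0.5 -0.3 0.0292 10.1
time_s: 10.4
position: [0.5056, 0.0805, 0.1013]
tool_rot: [[-0.217, -0.976, 0.0], [-0.976, 0.217, 0.0], [-0.0, -0.0, -1.0]]
ft_force: [-0.3, 0.3, -0.9]
grip_width: 0.0294
tip disp mm [20.3  9.7 12. ] F disp 0.2 0.4 -0.9 0.0294 10.4
```

```bash
python3 -m crank '[0,0,0,-0.001,0.0002,0,0, 0,0,0,-0.001,0.0002,0,0, 0,0,0,0,0,0,0]' 60
python3 -c "from h import *;st()"
python3 -m crank '[0,0,0,-0.001,0.0002,0,0, 0,0,0,0,0,0,0]' 60
python3 - <<'E'
from h import *
st();a=snap('wrist','w7')
A=cv2.resize(a['frame'][170:270,100:240],None,fx=5.6,fy=5.6,interpolation=cv2.INTER_CUBIC)[:,:,::-1]
cv2.imwrite('pics/w7x.png',A)
hsv=cv2.cvtColor(a['frame'],cv2.COLOR_RGB2HSV)
m=((hsv[...,0]<6)|(hsv[...,0]>172))&(hsv[...,1]>70)&(hsv[...,2]>90)
m[:150]=0;m[280:]=0;ys,xs=np.nonzero(m);print(len(xs),xs.min() if len(xs) else '',xs.max(),ys.min(),ys.max())
E
```

```text
time_s: 10.75
position: [0.5037, 0.0809, 0.1014]
tool_rot: [[-0.218, -0.976, 0.0], [-0.976, 0.218, -0.0], [-0.0, -0.0, -1.0]]
ft_force: [1.3, 0.3, -0.9]
grip_width: 0.0294
tip disp mm [20.2 11.6 12.1] F disp 0.6 -1.2 -0.9 0.0294 10.75
time_s: 10.95
position: [0.5032, 0.081, 0.1015]
tool_rot: [[-0.218, -0.976, 0.002], [-0.976, 0.218, -0.0], [-0.0, -0.002, -1.0]]
ft_force: [4.1, -0.8, -2.8]
grip_width: 0.03
tip disp mm [20.3 12.2 12.2] F disp 0.1 -4.2 -2.8 0.03 10.95
284 132 153 191 206
```

Run:
```python
from h import *
a=load('w7');hsv=cv2.cvtColor(a['frame'],cv2.COLOR_RGB2HSV)
m=((hsv[...,0]<6)|(hsv[...,0]>172))&(hsv[...,1]>70)&(hsv[...,2]>90)
for y in range(188,210): 
    x=np.nonzero(m[y,100:200])[0]+100
    if len(x): print(y,x.min(),x.max(),len(x))
def d(n,u,v,z):
    r=pix2w(a,u,v,z)[:2]-[.5269,.1318];print(n,(1e3*r@xd).round(1),(1e3*r@yd).round(1))
for z in(.009,.018):
    d('tl',132,191,z);d('tr',153,191,z)
```

```text
191 132 151 20
192 132 151 20
193 132 151 20
194 132 152 21
195 132 152 21
196 133 152 20
197 133 152 20
198 133 152 20
199 133 152 20
200 133 152 20
201 133 152 20
202 133 152 16
203 133 152 13
204 134 153 12
205 134 153 11
206 134 153 10
tl 31.2 3.1
tr 16.6 3.1
tl 27.7 -0.0
tr 13.7 -0.0
```

The pan is pressed squarely on the left wall: 4 N at the expected y, and the red patch is a clean rectangle with centre x≈23. I ease off slightly and drag straight out along that wall.

```bash
python3 -m crank '[0,0,0,0.0008,-0.0002,0,0, 0,0,0,-0.0011,-0.0049,0,0, 0,0,0,-0.0011,-0.0049,0,0, 0,0,0,-0.0011,-0.0049,0,0, 0,0,0,0,0,0,0]' 60
python3 -c "from h import *;st()"
python3 -m crank '[0,0,0,-0.0011,-0.0049,0,0, 0,0,0,-0.0011,-0.0049,0,0, 0,0,0,-0.0011,-0.0049,0,0, 0,0,0,0,0,0,0]' 60
cat >> h.py <<'E'
def red(f):
    a=snap('wrist',f);hsv=cv2.cvtColor(a['frame'],cv2.COLOR_RGB2HSV)
    m=((hsv[...,0]<6)|(hsv[...,0]>172))&(hsv[...,1]>70)&(hsv[...,2]>80);m[:120]=0;m[290:]=0;m[:,360:]=0
    n,l,s,c=cv2.connectedComponentsWithStats(m.astype(np.uint8))
    for k in range(1,n):
        if s[k,4]>30:
            r=cv2.minAreaRect(np.argwhere(l==k)[:,::-1].astype(np.float32));p=pix2w(a,*c[k],.009)[:2]-[.5269,.1318]
            print(s[k],r,'disp',1e3*p@xd,1e3*p@yd)
E
python3 -c "from h import *;st();red('w8')"
```

```text
time_s: 11.5
position: [0.4999, 0.0654, 0.1014]
tool_rot: [[-0.218, -0.976, -0.0], [-0.976, 0.218, -0.0], [0.0, 0.0, -1.0]]
ft_force: [1.4, -0.3, -1.7]
grip_width: 0.0293
tip disp mm [ 4.4 12.  12.1] F disp 0.0 -1.5 -1.7 0.0293 11.5
time_s: 11.9
position: [0.4964, 0.0509, 0.1012]
tool_rot: [[-0.218, -0.976, -0.001], [-0.976, 0.218, -0.0], [0.0, 0.001, -1.0]]
ft_force: [-0.5, 0.5, -1.5]
grip_width: 0.0293
tip disp mm [-10.6  12.2  11.9] F disp 0.4 0.6 -1.5 0.0293 11.9
[128 191  22  17 318] ((138.5, 199.0), (16.0, 21.0), 90.0) disp -3.043894578982173 8.995834772606782
```

```bash
python3 -m crank '[0,0,0,-0.0011,-0.0049,0,0, 0,0,0,-0.0011,-0.0049,0,0, 0,0,0,-0.0011,-0.0049,0,0, 0,0,0,-0.0011,-0.0049,0,0, 0,0,0,-0.0011,-0.0049,0,0, 0,0,0,-0.0011,-0.0049,0,0, 0,0,0,0,0,0,0]' 60
python3 -c "from h import *;st();red('w9')"
```

```text
time_s: 12.65
position: [0.4901, 0.0215, 0.1013]
tool_rot: [[-0.218, -0.976, -0.0], [-0.976, 0.218, -0.0], [0.0, 0.0, -1.0]]
ft_force: [-0.2, 0.0, -0.2]
grip_width: 0.0294
tip disp mm [-40.6  12.   12. ] F disp -0.0 0.2 -0.2 0.0294 12.65
[126 194  21  21 282] ((137.1551971435547, 203.36209106445312), (18.64551544189453, 18.64551544189453), 66.80140686035156) disp -31.46221336178748 11.854102131028123
```

```bash
python3 -m crank '[0,0,0,0.002,0.0015,0,0, 0,0,0,0.002,0.0015,0,0, 0,0,0,0,0.001,0,0, 0,0,0,0,0,0.005,0, 0,0,0,0,0,0.008,0, 0,0,0,0,0,0.015,0, 0,0,0,0,0,0.03,0, 0,0,0,0,0,0.03,0, 0,0,0,0,0,0.01,0, 0,0,0,0,0,0,0, 0,0,0,0,0,0,0]' 60
python3 - <<'E'
from h import *
st();a=snap('wrist','w10');cv2.imwrite('pics/w10x.png',cv2.resize(a['frame'],(800,600),interpolation=cv2.INTER_CUBIC)[:,:,::-1])
E
```

```text
time_s: 13.8
position: [0.4937, 0.0262, 0.1984]
tool_rot: [[-0.217, -0.976, -0.002], [-0.976, 0.217, 0.0], [0.0, 0.002, -1.0]]
ft_force: [-0.9, -0.3, -1.3]
grip_width: 0.0295
tip disp mm [-35.3   9.5 109.1] F disp -0.5 0.8 -1.3 0.0295 13.8
```

View pics/w10x.png

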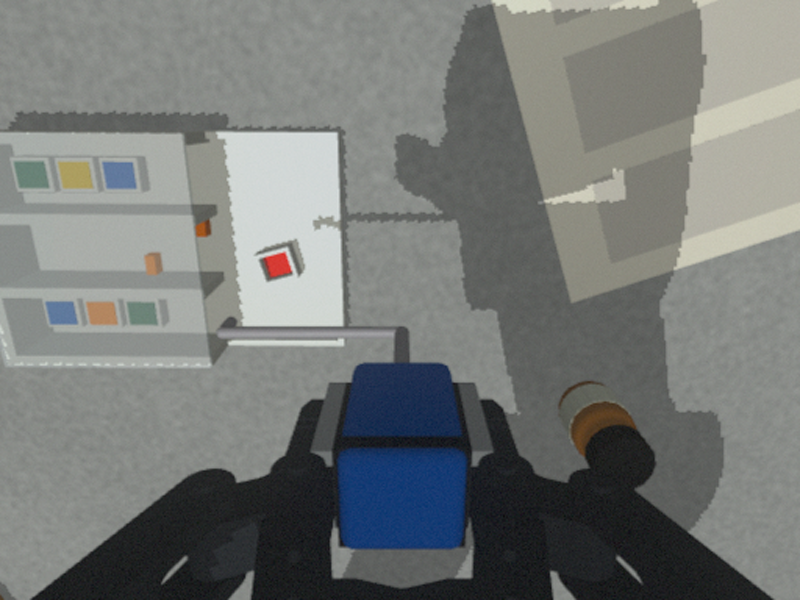

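The pan lies upright in the open tray at (278,262), and the pick sits unchanged in the grip. I carry it back to the stand.

```bash
python3 -m crank '[0,0,0.04,0.003,-0.02,0,0, 0,0,0.044,0.004,-0.032,0,0, 0,0,0.044,0.004,-0.036,0,0, 0,0,0.044,0.004,-0.036,0,0, 0,0,0.044,0.004,-0.036,0,0, 0,0,0.044,0.004,-0.036,0,0, 0,0,0.044,0.004,-0.036,0,0, 0,0,0.044,0.004,-0.036,0,0, 0,0,0.046,0.004,-0.025,0,0, 0,0,0,0.004,-0.02,0,0, 0,0,0,0,0,0,0, 0,0,0,0,0,0,0, 0,0,0,0,0,0,0]' 60
python3 - <<'E'
from h import *
s=observe();print(s['position'],s['tool_rot'].round(4).tolist())
a=snap('wrist','w11')
cv2.imwrite('pics/w11x.png',cv2.resize(a['frame'][120:384,130:400],(614,600),interpolation=cv2.INTER_CUBIC)[:,:,::-1])
E
```

```text
time_s: 15.15
position: [0.5331, -0.2858, 0.1987]
tool_rot: [[0.175, -0.985, -0.001], [-0.985, -0.175, 0.001], [-0.001, 0.001, -1.0]]
ft_force: [-1.1, 0.3, -0.9]
grip_width: 0.0294
[ 0.53305468 -0.28583798  0.19872121] [[0.1746, -0.9846, -0.0011], [-0.9846, -0.1746, 0.0011], [-0.0013, 0.0009, -1.0]]
```

```bash
python3 -m crank '[0,0,0,-0.0003,-0.0008,-0.01,0, 0,0,0,0,0,-0.02,0, 0,0,0,0,0,-0.02,0, 0,0,0,0,0,-0.015,0, 0,0,0,0,0,0,0]' 60
python3 -m crank '[0,0,0,0,0,-0.015,0, 0,0,0,0,0,-0.01,0, 0,0,0,0,0,-0.005,0, 0,0,0,0,0,0,0, 0,0,0,0,0,0,0]' 60
```

```text
time_s: 15.7
position: [0.532, -0.2865, 0.1318]
tool_rot: [[0.174, -0.985, -0.004], [-0.985, -0.174, 0.003], [-0.004, 0.003, -1.0]]
ft_force: [-0.5, 0.3, -1.2]
grip_width: 0.0292
time_s: 16.2
position: [0.5331, -0.2878, 0.1048]
tool_rot: [[0.174, -0.985, 0.001], [-0.985, -0.174, -0.0], [0.001, -0.001, -1.0]]
ft_force: [-0.6, 0.2, -0.4]
grip_width: 0.0292
```

```bash
python3 -m crank '[0,0,0,0,0,-0.003,0, 0,0,0,0,0,-0.001,0, 0,0,0,0,0,0,0, 0,0,0,0,0,0,0]' 60
python3 -m crank '[0,0,0,0,0,-0.001,0, 0,0,0,0,0,0,0]' 60
```

```text
time_s: 16.6
position: [0.533, -0.2877, 0.1004]
tool_rot: [[0.174, -0.985, 0.0], [-0.985, -0.174, -0.0], [0.0, -0.0, -1.0]]
ft_force: [0.0, -0.5, -1.4]
grip_width: 0.0292
time_s: 16.8
position: [0.533, -0.2878, 0.0998]
tool_rot: [[0.174, -0.985, 0.001], [-0.985, -0.174, -0.0], [0.001, -0.0, -1.0]]
ft_force: [-0.4, 1.0, 2.8]
grip_width: 0.0294
```

```bash
python3 -m crank '[0,0,0,0,0,0,45, 0,0,0,0,0,0,60, 0,0,0,0,0,0,100, 0,0,0,0,0,0,100, 0,0,0,0,0,0,100, 0,0,0,0,0,0,100, 0,0,0,0,0,0.01,100, 0,0,0,0,0,0.03,100, 0,0,0,0,0,0.04,100, 0,0,0,0,0,0.04,100, 0,0,0,0,0,0.03,100, 0,0,0,0,0,0,100, 0,0,0,0,0,0,100]' 60
python3 - <<'E'
from h import *
s=observe();print(s['position'],s['ft_force'],s['grip_width'])
a=snap('wrist','w12');b=snap('top','t12');c=snap('side','s12')
A=cv2.resize(a['frame'],(440,330));T=b['frame'][70:290,90:440];T=cv2.resize(T,(440,270),interpolation=cv2.INTER_CUBIC)
S=cv2.resize(c['frame'][110:310,180:430],(358,286),interpolation=cv2.INTER_CUBIC)
o=np.zeros((600,800,3),np.uint8);o[:330,:440]=A;o[330:600,:440]=T;o[:286,442:800]=S
cv2.imwrite('pics/fin.png',o[:,:,::-1])
E
```

```text
time_s: 18.1
position: [0.5328, -0.2876, 0.2499]
tool_rot: [[0.174, -0.985, 0.001], [-0.985, -0.174, -0.001], [0.001, -0.001, -1.0]]
ft_force: [-1.4, 0.0, -0.7]
grip_width: 0.0853
[ 0.53283595 -0.28757898  0.2499308 ] [-1.37306248  0.04124797 -0.66719889] 0.08533519426981591
```

View pics/fin.png

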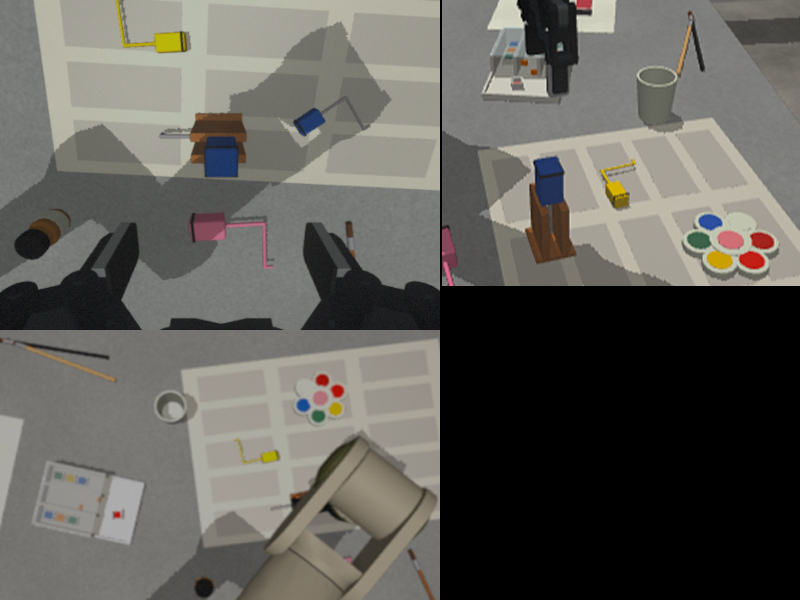

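The pick hangs upright on its stand: wrist view (221,158), side view (549,180). The pan lies in the tray at (118,515) in the top view. The cup, palette and bottle have not moved, and the gripper is clear and open. I hand in.

```bash
python3 -c "from rig import *;print(close_job())"
```

```text
the job is handed in; nothing more can be done
None
```

The red pan is out of the dispenser and lying upright in the open tray. The pick is back on its stand, released, and the job is handed in. It took about 18 s of robot time, and the largest force in the readings I took was about 6 N.

**How it went:** I lifted the larger blue pick off its stand, hooked the pan, and moved it right past the inner stop. I then pushed it left to square it against the wall and dragged it past the outer stop. The pan turned about 20° partway through the drag, and the push against the left wall straightened it.

**Last checks:**
- **Pan:** the close view showed it upright in the tray but turned a little. I estimate its centre at about 34 mm outside the mouth, within the tray's 71 mm.
- **Pick:** it hangs with its handle on the plates, within about 1 mm of where I gripped it. The gripper is open and 15 cm above that point, touching nothing.
- **Cup, palette and bottle:** they look unmoved in the last pictures.

**Disagreement:** the lane's centre line came out about 1 mm to the right of my first estimate. While the pan was turned, its measured corners did not fit the lane wall by about 3 mm. I went by the wall contact force there instead.

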